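Line up the biscuit canisters by height on the display slate

TASK

Line up the four biscuit canisters on the black slate board in order of height, one standing upright in the middle of each brass ring: the tallest on the ring next to the brass bell, then steadily shorter to the shortest on the ring farthest from it. Set each one down gently, do not drop any, and leave the blue cup standing where it is.

Things in the scene. Friction and masses are not known exactly. Their poses are not given: they have to be found in the camera images.
- canister_raspberry: raspberry pink round canister, the tallest of the four: 50 mm diameter, 135 mm tall in all. On top a pale wooden knob, 18 mm across, 10 mm high, on a lid of the body's colour, 16 mm high and as wide as the straight body. One solid piece, 0.1 to 0.4 kg; grip it across its 50 mm width near the top. Starts upright. Origin: centre of its underside; z up its axis.
- canister_apricot: apricot orange round canister, the second tallest of the four: 50 mm diameter, 110 mm tall in all. On top a pale wooden knob, 18 mm across, 10 mm high, on a lid of the body's colour, 16 mm high and as wide as the straight body. One solid piece, 0.1 to 0.4 kg; grip it across its 50 mm width near the top. Starts upright. Origin: centre of its underside; z up its axis.
- canister_chocolate: dark brown round canister, the second shortest of the four: 50 mm diameter, 85 mm tall in all. On top a pale wooden knob, 18 mm across, 10 mm high, on a lid of the body's colour, 16 mm high and as wide as the straight body. One solid piece, 0.1 to 0.4 kg; grip it across its 50 mm width near the top. Starts upright. Origin: centre of its underside; z up its axis.
- canister_pistachio: pistachio green round canister, the shortest of the four: 50 mm diameter, 60 mm tall in all. On top a pale wooden knob, 18 mm across, 10 mm high, on a lid of the body's colour, 16 mm high and as wide as the straight body. One solid piece, 0.1 to 0.4 kg; grip it across its 50 mm width near the top. Starts upright. Origin: centre of its underside; z up its axis.
- mark_1: flat brass ring inlaid in the black slate board, 64 mm outside diameter, 56 mm inside, with a brass dot in its middle; at the robot's left (+y) end of the row. The four rings lie in a straight row, 100 mm apart (centres). The board is fixed, 420 x 100 mm, its top 8 mm above the counter. Origin: centre of the ring, on the board's top; y along the row, z up.
- mark_2: flat brass ring inlaid in the black slate board, 64 mm outside diameter, 56 mm inside, with a brass dot in its middle; second from the robot's left. The four rings lie in a straight row, 100 mm apart (centres). The board is fixed, 420 x 100 mm, its top 8 mm above the counter. Origin: centre of the ring, on the board's top; y along the row, z up.
- mark_3: flat brass ring inlaid in the black slate board, 64 mm outside diameter, 56 mm inside, with a brass dot in its middle; third from the robot's left, second from its right. The four rings lie in a straight row, 100 mm apart (centres). The board is fixed, 420 x 100 mm, its top 8 mm above the counter. Origin: centre of the ring, on the board's top; y along the row, z up.
- mark_4: flat brass ring inlaid in the black slate board, 64 mm outside diameter, 56 mm inside, with a brass dot in its middle; at the robot's right (-y) end of the row. The four rings lie in a straight row, 100 mm apart (centres). The board is fixed, 420 x 100 mm, its top 8 mm above the counter. Origin: centre of the ring, on the board's top; y along the row, z up.
- bell: brass dome-shaped counter bell on a black foot, 70 mm diameter, 50 mm tall, fixed on the counter beyond one end of the slate board (which end varies), 100 mm from the centre of the nearest ring; a potted plant, 60 mm wide and 90 mm tall, stands likewise at the other end. Origin: centre of its underside.
- cup: blue open cup without handle, rim 60 mm across, 60 mm tall, 0.15 kg, loose, standing among the canisters; it is to be left alone. Origin: centre of its underside.
There are look-alikes about, which are no part of the job. What is shaped like the canister_pistachio but pink or purple is not meant.

How it is judged:
At the end, for the whole second after the job is handed in: Every canister stands upright (0.1 rad) on the slate, released, at rest, centred within 12 mm on its ring: raspberry next to the bell, then apricot, chocolate, and pistachio farthest from it. The cup is upright, within 3 cm of its start (((horizontal distance between bell and mark_1 below 0.13 m and horizontal distance between canister_raspberry and mark_1 below 0.012 m and horizontal distance between canister_apricot and mark_2 below 0.012 m and horizontal distance between canister_chocolate and mark_3 below 0.012 m and horizontal distance between canister_pistachio and mark_4 below 0.012 m) or (horizontal distance between bell and mark_4 below 0.13 m and horizontal distance between canister_raspberry and mark_4 below 0.012 m and horizontal distance between canister_apricot and mark_3 below 0.012 m and horizontal distance between canister_chocolate and mark_2 below 0.012 m and horizontal distance between canister_pistachio and mark_1 below 0.012 m)) and z of canister_raspberry in the frame of mark_1 between -0.004 and 0.006 m and angle between each of canister_raspberry, canister_apricot, canister_chocolate, canister_pistachio's own z axis and vertical below 0.1 rad and linear speed of each of canister_raspberry, canister_apricot, canister_chocolate, canister_pistachio below 0.02 m/s and angular speed of each of canister_raspberry, canister_apricot, canister_chocolate, canister_pistachio below 0.2 rad/s and contact force between the fingers and canister_raspberry below 0.05 N and z of canister_apricot in the frame of mark_1 between -0.004 and 0.006 m and contact force between the fingers and canister_apricot below 0.05 N and z of canister_chocolate in the frame of mark_1 between -0.004 and 0.006 m and contact force between the fingers and canister_chocolate below 0.05 N and z of canister_pistachio in the frame of mark_1 between -0.004 and 0.006 m and contact force between the fingers and canister_pistachio below 0.05 N and distance of cup from where it was at the start of the episode below 0.03 m and angle between cup's own z axis and vertical below 0.2 rad); the robot touches nothing.
It fails at once if a canister is dropped (falls free of the fingers faster than 0.8 m/s, a fall of some 3 cm) ((linear speed of canister_raspberry above 0.8 m/s and not (contact force between the fingers and canister_raspberry above 0.02 N)) or (linear speed of canister_apricot above 0.8 m/s and not (contact force between the fingers and canister_apricot above 0.02 N)) or (linear speed of canister_chocolate above 0.8 m/s and not (contact force between the fingers and canister_chocolate above 0.02 N)) or (linear speed of canister_pistachio above 0.8 m/s and not (contact force between the fingers and canister_pistachio above 0.02 N))).
It fails at once if the blue cup is moved more than 3 cm or tipped over (distance of cup from where it was at the start of the episode above 0.03 m or angle between cup's own z axis and vertical above 0.5 rad).
It also fails if it takes over 115 s, if anything falls off the work surface, if the arm or the gripper's body presses on something with over 40 N, if the wrist force passes 120 N, or if a joint passes its speed limit or range.

ROBOT

A 6-joint arm with a two-finger parallel gripper is mounted at the origin on the work surface. World frame = base frame: x ahead of the robot, y to its left, z up, the work surface at z = 0. Lengths are in m, angles in rad, forces in N, time in s.
With the tool pointing down it reaches from about 0.35 to 0.975 m from the base axis. Payload 4.9 kg.
Tool frame: the origin (TCP) lies midway between the tips of the shut fingers; the grasp point (between the pads) lies 19 mm behind it; z points along the fingers, y is the direction in which the jaws open and shut (so a half turn about z gives the same grasp; the last joint's range is limited). The gripper opens to 85 mm and grips with 20 to 120 N. Pads are 22 mm wide; open, the fingers measure 114 mm over their backs; the gripper's body (76 mm by 85 mm) begins 54 mm behind the grasp point. The pads swing forward as they close: fully open they stand 13 mm farther back than shut.
Start: joints at [-1.344, 0.053, 1.613, -0, 1.476, -0.119], TCP at [0.212, -0.588, 0.231] pointing down, gripper open.
Joint ranges: [-3.01, 3.01], [-1.01, 2.22], [0.06, 2.58], [-1.02, 4.17], [0.09, 2.62], [-3.14, 3.14]. Speed limits (rad/s): [2.57, 2.57, 3.14, 3.14, 3.14, 3.14].

INTERFACE

Orientations are given as a rotation vector (axis times angle).
In Python, from station import ctrl gives the robot as it stands.
- The arm moves only by the shell command python3 -m jog 'ROWS' [FORCE]. ROWS is JSON, one flat list of numbers, 7 for each row, row after row: the opening, from 0 (shut) to 1 (fully open), then the shift along the tool's x, y, z in m, then the turn, a rotation vector about the tool's x, y, z in degrees. A call has 1 to 10 rows; each row shifts and turns the commanded pose from where the row before left it, along the tool's axes as they then stand; what a row does not reach is not made up. A row lasts 1/8 s, in which the tool goes at most 62.5 mm and 10.7 degrees, less where a joint would pass 70% of its speed; a pose out of reach is approached as far as the arm can. A call with a gripper value outside its range is refused whole. The fingers move at their own pace and stop on an object; FORCE is the grip in N (left out, the last holds). Time passes only in rows, so rows that do not move let the fingers close. It gives the time, the measured TCP pose, the force and the opening at its end, in the units of the state.
- ctrl.get_obs(): the state, without advancing time (a new reading comes with each control period).
- ctrl.get_image(name): name is "scene" or "top"; returns a dict with "image" (480x640x3 uint8, blue, green, red), "camera_matrix" (3x3 intrinsics, pixels), "rvec" (rotation vector, rad) and "tvec" (3), from world to camera coordinates, as OpenCV has them. Camera axes: x right, y down, z forward; pixel columns grow to the right and rows downward; lengths in m; the calibration is good to about 2 mm. A picture is of the moment at which its call begins. There is no depth.
- ctrl.finish_job(): hands the job in, once; it reports no verdict.
Trained networks look in a picture, given as the dict that the camera call returned (one of the last four; its "shot" number tells which), for a name from the list of things; names that differ only in an ending like _2 or _b are one class to them, and where a whole thing is asked for, a point or a joint stands for the part that bears it (a point fixed in the world has none). Each returns a list of dicts, best first, with "p" (0 to 1); they miss things now and then, are a little off and sometimes report something else, mostly with a low value. They report only what shows in the picture. A call takes as long as a camera call. They do not tell look-alikes from the thing itself.
- ctrl.boxes_of(target, picture): "box" ([centre column, centre row, width, height] in pixels, round what is visible of it).
The state is a dict: "t": time; "q": joint angles; "dq": joint speeds; "effort": joint torques, N m; "tool_pos": TCP position; "tool_rot": TCP orientation; "contact_force": force on the tool from outside, world axes, zero at the start; "wrist_torque": the same for the moment, N m; "opening": finger opening in m.
Only numpy, scipy, OpenCV 4.12 (cv2) and the standard library are available. Lean on these libraries where they do the work, as an engineer would, in place of code of your own. Each camera call takes 0.05 s, during which the arm holds its last target. There are 200 camera calls.

## Working session

There is one attempt and no reset: what is moved stays moved. The work goes in short steps, Python scripts to look and compute and a shell command to move; the robot and the scene stay as the last step left them, time stands still between calls to the robot, and variables do not carry over. Pictures are saved under pics/ and viewed, about 12 in all and at most 16, crops included, and the job is handed in when it is done.

```bash
mkdir -p pics; ls
cat > h.py <<'E'
from station import ctrl
import numpy as np, cv2
def px2w(pic,u,v,z):
    R=cv2.Rodrigues(np.array(pic["rvec"],float))[0];t=np.array(pic["tvec"],float).ravel()
    d=R.T@np.linalg.inv(np.array(pic["camera_matrix"]))@np.array([u,v,1.]);c=-R.T@t
    return c+d*(z-c[2])/d[2]
def w2px(pic,p):
    return cv2.projectPoints(np.array([p],float),np.array(pic["rvec"],float),np.array(pic["tvec"],float),np.array(pic["camera_matrix"]),None)[0].ravel()
E
python3 - <<'E'
from h import *
o=ctrl.get_obs();print({k:np.round(v,3).tolist() for k,v in o.items()})
for n in("scene","top"):
    p=ctrl.get_image(n);cv2.imwrite(f"pics/{n}0.png",p["image"])
    R=cv2.Rodrigues(np.array(p["rvec"]))[0];print(n,"cam",(-R.T@np.array(p["tvec"]).ravel()).round(3))
    for t in["canister_raspberry","canister_apricot","canister_chocolate","canister_pistachio","cup","bell","mark_1"]:
        for b in ctrl.boxes_of(t,p):
            if b["p"]>.2:print(t,round(b["p"],2),np.round(b["box"],1))
E
```

```text
pics
{'t': 0.0, 'q': [-1.344, 0.053, 1.614, 0.0, 1.476, -0.119], 'dq': [0.0, 0.001, 0.0, 0.0, -0.002, -0.001], 'effort': [0.0, -39.367, -37.018, -0.0, 0.007, -0.0], 'tool_pos': [0.212, -0.587, 0.23], 'tool_rot': [-3.093, -0.54, 0.0], 'contact_force': [-0.254, -0.512, -0.047], 'wrist_torque': [-0.077, -0.015, 0.01], 'opening': 0.086}
scene cam [0.969 0.551 0.911]
canister_raspberry 0.97 [280.6 190.1  26.5  62.9]
canister_apricot 0.86 [393.2 275.7  35.3  58.6]
canister_chocolate 0.86 [433.2 324.2  37.1  47.9]
canister_chocolate 0.31 [172.2 205.8  35.6  31.9]
canister_pistachio 0.95 [199.6 164.2  23.3  35.7]
canister_pistachio 0.88 [324.1 273.2  25.   40.8]
canister_pistachio 0.71 [337.1 189.7  24.6  36.5]
canister_pistachio 0.7 [337.1 229.9  26.9  35.1]
cup 0.77 [249.3 156.9  28.4  33.2]
bell 0.96 [170.6 206.7  30.6  34.8]
mark_1 0.9 [293.  336.6  36.6  33.9]
mark_1 0.73 [227.1 266.   34.2  25. ]
mark_1 0.65 [197.8 234.1  36.5  25.9]
top cam [ 0.397 -0.03   1.001]
canister_raspberry 0.94 [386.2 270.1  38.5  35.4]
canister_apricot 0.65 [217.4 282.7  40.8  31.2]
canister_chocolate 0.74 [155.5 280.2  37.2  29.2]
canister_chocolate 0.23 [466.9 176.9  39.6  41.6]
canister_pistachio 0.76 [364.9 338.8  31.   30.3]
canister_pistachio 0.73 [498.6 230.5  41.9  31.2]
canister_pistachio 0.71 [315.  292.1  29.7  26.9]
canister_pistachio 0.56 [276.2 242.1  34.2  31.6]
canister_pistachio 0.32 [408.4 178.3  39.   35.2]
canister_pistachio 0.24 [466.  176.1  38.8  38.8]
cup 0.74 [474.8 286.6  40.2  35.5]
bell 0.72 [465.8 174.4  42.6  38.4]
bell 0.32 [242.6 178.1  36.8  31. ]
mark_1 0.86 [408.7 177.3  40.2  31.5]
mark_1 0.77 [356.4 177.2  36.2  33. ]
mark_1 0.67 [242.3 176.9  36.4  36.9]
mark_1 0.63 [155.4 281.7  37.8  29.2]
mark_1 0.56 [300.6 179.4  35.8  31.1]
```

View pics/top0.png

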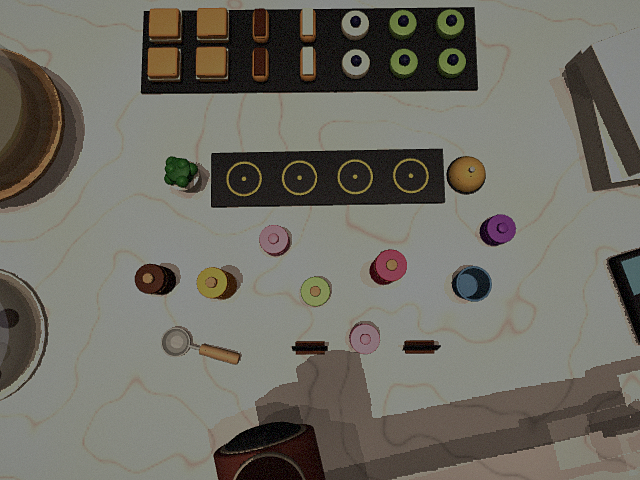

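View pics/scene0.png

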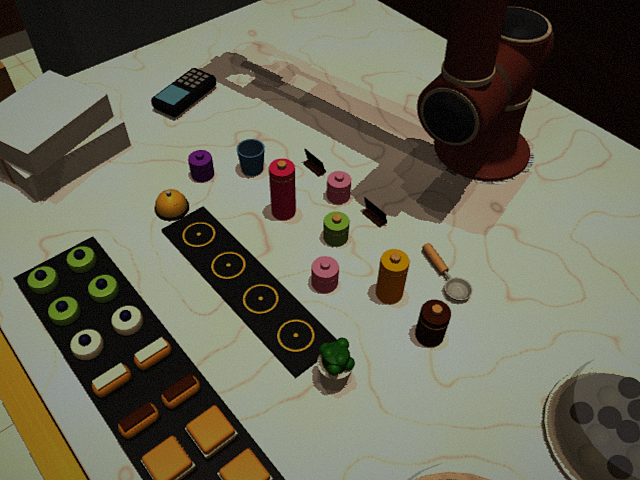

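Top view: the bell is at (466,174), the right (-y) end, so raspberry goes on mark_4, apricot on mark_3, chocolate on mark_2 and pistachio on mark_1. There are four pistachio-shaped things: pink (275,240), green (315,291), pink (364,338) and purple (498,229). Only the green one fits the description.

Run:
```python
from h import *
p=ctrl.get_image("top");im=p["image"]
c=cv2.resize(im[215:315,130:405],None,fx=2.9,fy=2.9,interpolation=cv2.INTER_CUBIC);cv2.imwrite("pics/crop1.png",c)
hsv=cv2.cvtColor(im,cv2.COLOR_BGR2HSV)
# whole-lid centre from saturation blobs: lid top height; knob: check
for n,H,u,v in[("rasp",.135,388,266),("apr",.11,213,283),("choc",.085,151,279),("pist",.06,315,291)]:
    m=np.zeros(im.shape[:2],np.uint8);r=22;roi=hsv[v-r:v+r,u-r:u+r].astype(int)
    # knob: ref colour differs from lid; print center colours
    g=cv2.medianBlur(im,3)[v-r:v+r,u-r:u+r]
    cs=cv2.HoughCircles(cv2.resize(cv2.cvtColor(g,cv2.COLOR_BGR2GRAY),None,fx=4,fy=4,interpolation=cv2.INTER_CUBIC),cv2.HOUGH_GRADIENT,1.5,200,param1=80,param2=15,minRadius=45,maxRadius=85)
    if cs is not None:
        x,y,rr=cs[0][0]/4;w=px2w(p,u-r+x,v-r+y,H-.01);print(n,"lid",(u-r+x).round(1),(v-r+y).round(1),rr.round(1),w.round(4), "rexp",(.025*p["camera_matrix"][0][0]/(1.001-H+.01)).round(1))
    print(n,"BGR center",im[v,u],"guess",px2w(p,u,v,H).round(3))
# rings
m=cv2.inRange(hsv,(12,90,70),(35,255,255));m[:, :212]=0;m[:,442:]=0;m[:152]=0;m[204:]=0
for u in(243,299,354,410):
    s=np.zeros_like(m);s[155:200,u-26:u+26]=m[155:200,u-26:u+26];q=cv2.findNonZero(s)
    (x,y),r=cv2.minEnclosingCircle(q);e=q.reshape(-1,2).mean(0);print("ring",e.round(1),(round(x,1),round(y,1)),round(r,1),px2w(p,*e,.008).round(4),len(q))
```

```text
rasp lid 390.6 265.6 16.2 [ 0.4686 -0.1299  0.125 ] rexp 16.1
rasp BGR center [ 78 119 141] guess [ 0.467 -0.125  0.135]
apr lid 222.3 285.2 14.3 [0.441  0.1361 0.1   ] rexp 15.7
apr BGR center [ 72 107 138] guess [0.444 0.149 0.11 ]
choc lid 149.4 278.9 15.0 [0.4532 0.2609 0.075 ] rexp 15.2
choc BGR center [42 65 91] guess [0.453 0.255 0.085]
pist lid 314.9 291.3 14.2 [ 0.4322 -0.0106  0.05  ] rexp 14.8
pist BGR center [ 72 110 138] guess [ 0.432 -0.011  0.06 ]
ring [243.6 178.3] (243.7, 178.4) 17.9 [0.6375 0.118  0.008 ] 276
ring [299. 177.] (299.1, 177.4) 17.9 [0.639  0.0182 0.008 ] 283
ring [354.9 176. ] (354.7, 176.4) 17.9 [ 0.64   -0.0825  0.008 ] 283
ring [410.5 175. ] (410.3, 175.3) 18.0 [ 0.6412 -0.1826  0.008 ] 292
```

View pics/crop1.png

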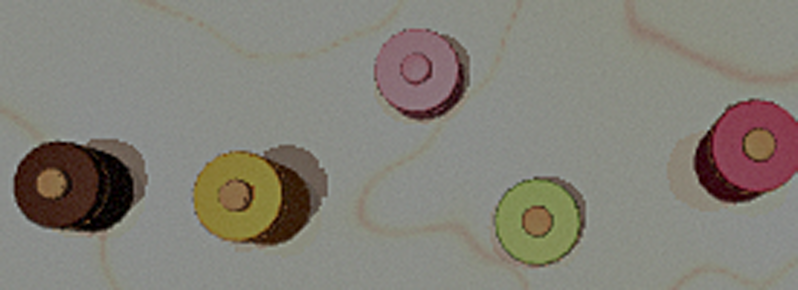

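The crop confirms the green canister with the wooden knob at (315,291). The pink one at (275,240) has a pink knob, so it is a look-alike. Target positions:

| Thing | x | y |
|---|---|---|
| raspberry | .469 | -.130 |
| apricot | .445 | .153 |
| chocolate | .453 | .260 |
| pistachio | .432 | -.011 |
| mark_1 to mark_4 | ≈.64 | .118, .018, -.082, -.183 |

The ring spacing comes out at 100 mm, as it should. I'll line up the jaws with world y, so tool x = +x, tool y = -y and tool z = down, then go to raspberry.

```bash
python3 -m jog '[1,0,0,0,0,0,9.9, 1,0,0,0,0,0,9.9, 1,0.0285,-0.0508,0,0,0,0, 1,0.0285,-0.0508,0,0,0,0, 1,0.0285,-0.0508,0,0,0,0, 1,0.0285,-0.0508,0,0,0,0, 1,0.0285,-0.0508,0,0,0,0, 1,0.0285,-0.0508,0,0,0,0, 1,0.0285,-0.0508,0,0,0,0, 1,0.0285,-0.0508,0,0,0,0]' 40
```

```text
t: 2.1
tool_pos: [0.4405, -0.1798, 0.2317]
tool_rot: [3.141, 0.0, 0.002]
contact_force: [0.6, -0.2, -0.5]
opening: 0.0853
```

```bash
python3 -m jog '[1,0.0285,-0.05,0,0,0,0, 1,0,0,0.03,0,0,0, 1,0,0,0.02,0,0,0, 1,0,0,0,0,0,0]'
python3 - <<'E'
from h import *
p=ctrl.get_image("scene");cv2.imwrite("pics/s1.png",cv2.resize(p["image"][90:290,150:400],None,fx=3,fy=3,interpolation=cv2.INTER_CUBIC))
E
```

```text
t: 2.6
tool_pos: [0.4667, -0.1314, 0.179]
tool_rot: [-3.14, 0.001, 0.006]
contact_force: [-0.4, 0.2, 0.8]
opening: 0.0853
```

View pics/s1.png

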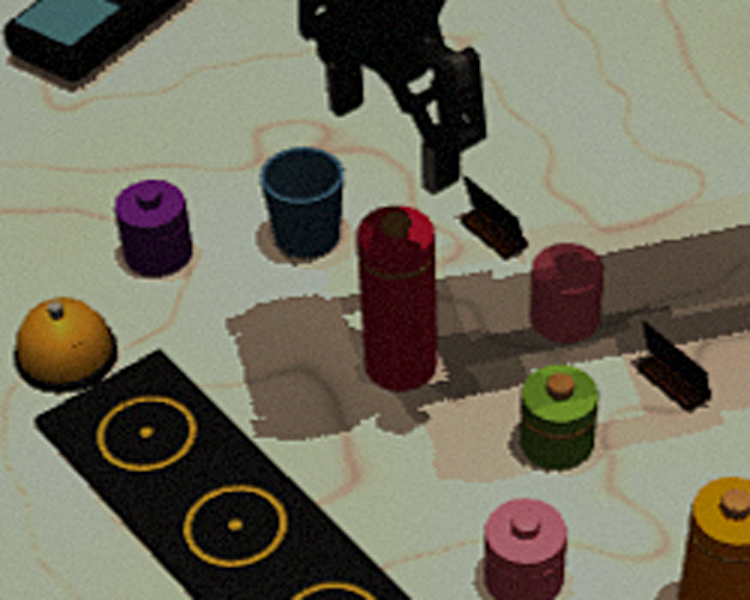

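The open fingers straddle the line of the raspberry's knob (about 395,225 in the crop). The cup at (303,200) is well clear. Going down and gripping.

```bash
python3 -m jog '[1,0.002,0,0.03,0,0,0, 1,0,0,0.03,0,0,0, 1,0,0,0.029,0,0,0, 1,0,0,0,0,0,0, 0.3,0,0,0,0,0,0, 0.3,0,0,0,0,0,0, 0.3,0,0,0,0,0,0, 0.3,0,0,0,0,0,0, 0.3,0,0,0,0,0,0]' 40
```

```text
t: 3.78
tool_pos: [0.4717, -0.1321, 0.0946]
tool_rot: [3.14, 0.001, 0.005]
contact_force: [-0.3, 0.8, 6.4]
opening: 0.0487
```

```bash
python3 -m jog '[0.3,0,0,-0.02,0,0,0, 0.3,0,0,-0.04,0,0,0, 0.3,0.0425,0.0125,0,0,0,0, 0.3,0.0425,0.0125,0,0,0,0, 0.3,0.0425,0.0125,0,0,0,0, 0.3,0.0425,0.0125,0,0,0,0, 0.3,0,0,0,0,0,0, 0.3,0,0,0,0,0,0]'
python3 - <<'E'
from h import *
o=ctrl.get_obs();print(o["tool_pos"])
p=ctrl.get_image("scene");cv2.imwrite("pics/s2.png",cv2.resize(p["image"][120:320,110:360],None,fx=3,fy=3,interpolation=cv2.INTER_CUBIC))
print(ctrl.get_obs()["tool_pos"])
p=ctrl.get_image("top");print(ctrl.get_obs()["tool_pos"])
E
```

```text
t: 4.78
tool_pos: [0.6395, -0.1812, 0.1515]
tool_rot: [-3.141, -0.001, 0.003]
contact_force: [-0.3, 0.6, -1.7]
opening: 0.0489
[ 0.63947473 -0.18115064  0.15149821]
[ 0.63929164 -0.18108122  0.15187267]
[ 0.63926828 -0.18110446  0.15219613]
```

View pics/s2.png

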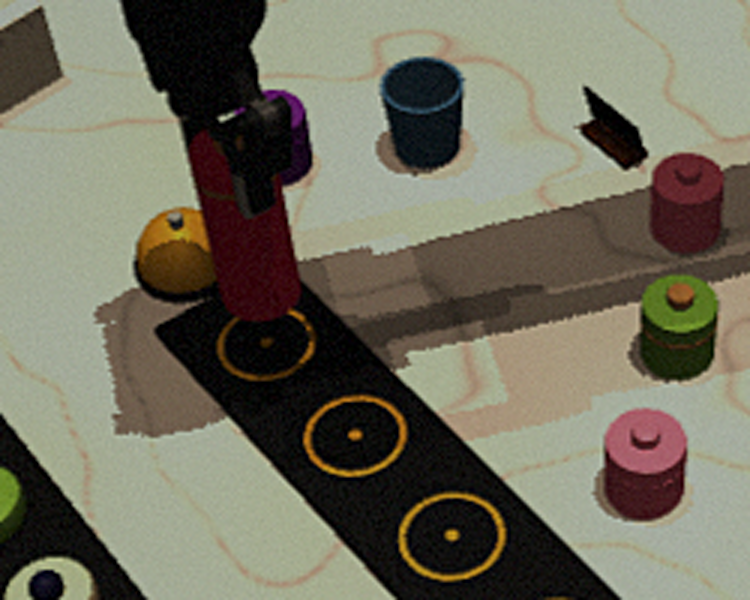

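Run:
```python
from h import *
p=ctrl.get_image("scene")
for z in(.06,.185):
    print(((w2px(p,[.64,-.182,z])-[110,120])*3).round(0))
for z in (0,.125): print("mark4->",((w2px(p,[.641,-.183,z])-[110,120])*3).round(0))
im=p["image"];h=cv2.cvtColor(im,cv2.COLOR_BGR2HSV)
m=cv2.inRange(h,(165,120,30),(180,255,255))
n,l,s,c=cv2.connectedComponentsWithStats(m);
for i in range(1,n):
    if s[i,4]>60:
        ys,xs=np.where(l==i);vx,vy,x0,y0=cv2.fitLine(np.c_[xs,ys].astype(np.float32),2,0,.01,.01).ravel();print(s[i],c[i].round(1),"lean deg",np.degrees(np.arctan2(vx,vy)).round(1))
```

```text
[253. 290.]
[222. 145.]
mark4-> [263. 352.]
mark4-> [235. 218.]
[173 163  15  21 176] [179.8 174.2] lean deg 27.8
[327 171  24  34 589] [338.5 186.8] lean deg 176.3
[177 178  33  49 868] [194.  205.7] lean deg 17.3
[312 269  27  24 335] [324.4 282.2] lean deg 88.9
```

The expected lean of a vertical here is 12° and the edges show about 10–11°, so it hangs upright. Lowering.

```bash
python3 -m jog '[0.3,0.002,0.0015,0.02,0,0,0, 0.3,0,0,0.02,0,0,0, 0.3,0,0,0.008,0,0,0, 0.3,0,0,0.001,0,0,0, 0.3,0,0,0,0,0,0]'
```

```text
t: 5.55
tool_pos: [0.6421, -0.1827, 0.1028]
tool_rot: [-3.141, -0.001, 0.001]
contact_force: [0.6, 0.6, -1.0]
opening: 0.0488
```

```bash
python3 -m jog '[0.3,0,0,0.0015,0,0,0, 0.3,0,0,0,0,0,0]'
```

```text
t: 5.8
tool_pos: [0.6426, -0.1828, 0.1028]
tool_rot: [-3.141, -0.0, -0.001]
contact_force: [-2.0, 2.4, 4.9]
opening: 0.0487
```

```bash
python3 -m jog '[0.6,0,0,0,0,0,0, 1,0,0,0,0,0,0, 1,0,0,0,0,0,0, 1,0,0,-0.02,0,0,0, 1,0,0,-0.04,0,0,0, 1,0,0,-0.04,0,0,0, 1,-0.0282,-0.048,0,0,0,0, 1,-0.0282,-0.048,0,0,0,0, 1,-0.0282,-0.048,0,0,0,0, 1,-0.0282,-0.048,0,0,0,0]'; python3 -m jog '[1,-0.0282,-0.048,0,0,0,0, 1,-0.0282,-0.048,0,0,0,0, 1,-0.0282,-0.048,0,0,0,0, 1,0,0,0.04,0,0,0, 1,0,0,0,0,0,0]';  python3 - <<'E'
from h import *
p=ctrl.get_image("scene");cv2.imwrite("pics/s3.png",p["image"][80:400,100:500])
print(ctrl.get_obs()["tool_pos"])
E
```

```text
t: 7.05
tool_pos: [0.5289, 0.0102, 0.2037]
tool_rot: [3.141, -0.0, 0.004]
contact_force: [-0.4, 0.3, 0.5]
opening: 0.0855
t: 7.68
tool_pos: [0.4427, 0.1531, 0.1602]
tool_rot: [3.141, 0.002, -0.007]
contact_force: [0.8, -0.7, -0.1]
opening: 0.0854
[0.44424014 0.15288969 0.16198916]
```

View pics/s3.png

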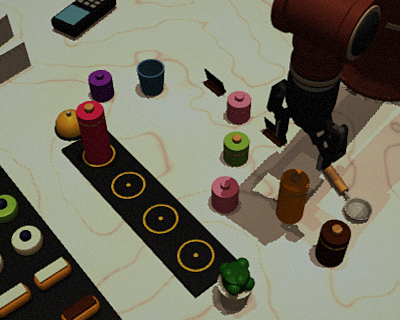

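Raspberry stands on its ring at (97,140) in the crop, and the gripper is over the apricot at (292,190).

```bash
python3 -m jog '[1,0.001,0,0.035,0,0,0, 1,0,0,0.035,0,0,0, 1,0,0,0.026,0,0,0, 1,0,0,0,0,0,0, 0.3,0,0,0,0,0,0, 0.3,0,0,0,0,0,0, 0.3,0,0,0,0,0,0, 0.3,0,0,0,0,0,0, 0.3,0,0,0,0,0,0]' 40
```

```text
t: 8.85
tool_pos: [0.4475, 0.1532, 0.0682]
tool_rot: [-3.141, -0.001, -0.006]
contact_force: [-0.4, -0.4, 5.7]
opening: 0.0487
```

```bash
python3 -m jog '[0.3,0,0,-0.02,0,0,0, 0.3,0,0,-0.04,0,0,0, 0.3,0,0,-0.04,0,0,0, 0.3,0.0325,0.0393,0,0,0,0, 0.3,0.0325,0.0393,0,0,0,0, 0.3,0.0325,0.0393,0,0,0,0, 0.3,0.0325,0.0393,0,0,0,0, 0.3,0.0325,0.0393,0,0,0,0, 0.3,0.0325,0.0393,0,0,0,0, 0.3,0,0,0.04,0,0,0]'; python3 -m jog '[0.3,0,0,0,0,0,0, 0.3,0,0,0,0,0,0]'
```

```text
t: 10.1
tool_pos: [0.6455, -0.0866, 0.1298]
tool_rot: [3.139, -0.005, 0.015]
contact_force: [0.4, 0.3, -2.5]
opening: 0.0488
t: 10.35
tool_pos: [0.6406, -0.0823, 0.1262]
tool_rot: [-3.141, -0.001, 0.001]
contact_force: [0.3, -0.3, -2.4]
opening: 0.049
```

```bash
python3 -m jog '[0.3,0,0,0.02,0,0,0, 0.3,0,0,0.02,0,0,0, 0.3,0,0,0.008,0,0,0, 0.3,0,0,0.002,0,0,0, 0.3,0,0,0.001,0,0,0, 0.3,0,0,0,0,0,0]'
```

```text
t: 11.1
tool_pos: [0.6411, -0.0824, 0.0764]
tool_rot: [-3.141, -0.001, 0.0]
contact_force: [-4.0, 1.6, 6.3]
opening: 0.0488
```

```bash
python3 -m jog '[0.6,0,0,0,0,0,0, 1,0,0,0,0,0,0, 1,0,0,0,0,0,0, 1,0,0,-0.02,0,0,0, 1,0,0,-0.045,0,0,0, 1,0,0,-0.045,0,0,0, 1,-0.0268,-0.049,0,0,0,0, 1,-0.0268,-0.049,0,0,0,0, 1,-0.0268,-0.049,0,0,0,0, 1,-0.0268,-0.049,0,0,0,0]'; python3 -m jog '[1,-0.0268,-0.049,0,0,0,0, 1,-0.0268,-0.049,0,0,0,0, 1,-0.0268,-0.049,0,0,0,0, 1,0,0,0.05,0,0,0, 1,0,0,0,0,0,0, 1,0,0,0,0,0,0]';  python3 - <<'E'
from h import *
p=ctrl.get_image("scene");cv2.imwrite("pics/s4.png",p["image"][80:400,100:500])
print(ctrl.get_obs()["tool_pos"])
E
```

```text
t: 12.35
tool_pos: [0.5331, 0.1146, 0.1867]
tool_rot: [-3.141, 0.0, -0.004]
contact_force: [0.6, -0.2, 0.0]
opening: 0.0853
t: 13.1
tool_pos: [0.4541, 0.2601, 0.1367]
tool_rot: [-3.141, 0.001, -0.003]
contact_force: [0.9, 0.2, 0.0]
opening: 0.0854
[0.45471756 0.26011701 0.13729867]
```

View pics/s4.png

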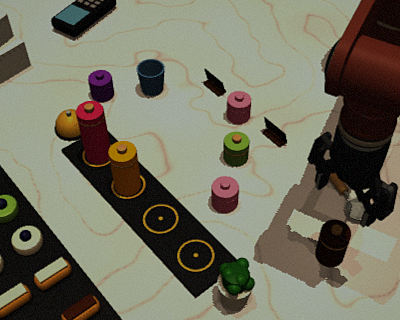

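Apricot stands on its ring at (127,180), and the gripper is over the chocolate at (333,242). Lowering 97 mm to z .040.

```bash
python3 -m jog '[1,0,0,0.035,0,0,0, 1,0,0,0.035,0,0,0, 1,0,0,0.027,0,0,0, 1,0,0,0,0,0,0, 0.3,0,0,0,0,0,0, 0.3,0,0,0,0,0,0, 0.3,0,0,0,0,0,0, 0.3,0,0,0,0,0,0, 0.3,0,0,0,0,0,0]' 40
```

```text
t: 14.28
tool_pos: [0.4549, 0.2608, 0.0403]
tool_rot: [-3.14, -0.001, -0.006]
contact_force: [-0.7, -0.9, 6.6]
opening: 0.0488
```

```bash
python3 -m jog '[0.3,0,0,-0.02,0,0,0, 0.3,0,0,-0.04,0,0,0, 0.3,0,0,-0.04,0,0,0, 0.3,0.0307,0.0404,0,0,0,0, 0.3,0.0307,0.0404,0,0,0,0, 0.3,0.0307,0.0404,0,0,0,0, 0.3,0.0307,0.0404,0,0,0,0, 0.3,0.0307,0.0404,0,0,0,0, 0.3,0.0307,0.0404,0,0,0,0, 0.3,0,0,0.04,0,0,0]'; python3 -m jog '[0.3,0,0,0,0,0,0, 0.3,0,0,0,0,0,0]'
```

```text
t: 15.52
tool_pos: [0.6427, 0.0144, 0.1023]
tool_rot: [3.14, -0.006, 0.017]
contact_force: [0.6, 0.2, -2.2]
opening: 0.0489
t: 15.78
tool_pos: [0.6373, 0.0183, 0.0985]
tool_rot: [-3.142, -0.001, -0.0]
contact_force: [0.8, 0.2, -1.2]
opening: 0.0487
```

```bash
python3 -m jog '[0.3,0.001,0,0.02,0,0,0, 0.3,0,0,0.02,0,0,0, 0.3,0,0,0.008,0,0,0, 0.3,0,0,0.002,0,0,0, 0.3,0,0,0.001,0,0,0, 0.3,0,0,0,0,0,0]'
```

```text
t: 16.52
tool_pos: [0.6381, 0.0182, 0.0484]
tool_rot: [-3.141, -0.001, 0.003]
contact_force: [-5.9, 0.9, 9.5]
opening: 0.049
```

```bash
python3 -m jog '[0.6,0,0,0,0,0,0, 1,0,0,0,0,0,0, 1,0,0,0,0,0,0, 1,0,0,-0.02,0,0,0, 1,0,0,-0.05,0,0,0, 1,0,0,-0.05,0,0,0, 1,-0.0412,0.0058,0,0,0,0, 1,-0.0412,0.0058,0,0,0,0, 1,-0.0412,0.0058,0,0,0,0, 1,-0.0412,0.0058,0,0,0,0]'; python3 -m jog '[1,-0.0412,0.0058,0,0,0,0, 1,0,0,0.05,0,0,0, 1,0,0,0,0,0,0, 1,0,0,0,0,0,0]';  python3 - <<'E'
from h import *
p=ctrl.get_image("scene");cv2.imwrite("pics/s5.png",p["image"][80:400,100:500])
print(ctrl.get_obs()["tool_pos"])
E
```

```text
t: 17.77
tool_pos: [0.4728, -0.0056, 0.1684]
tool_rot: [3.141, 0.001, 0.003]
contact_force: [-0.7, -0.7, -0.1]
opening: 0.0849
t: 18.27
tool_pos: [0.4334, -0.0114, 0.1185]
tool_rot: [3.141, 0.001, 0.002]
contact_force: [0.2, -0.2, -0.5]
opening: 0.0854
[ 0.43388865 -0.01143401  0.11891615]
```

View pics/s5.png

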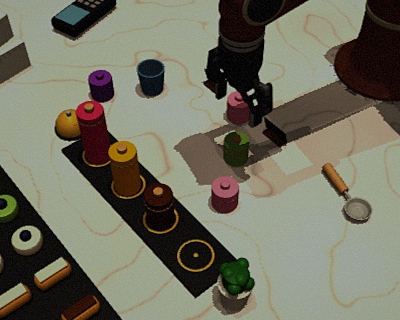

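Chocolate stands on its ring at (160,210), and the gripper is over the green pistachio at (236,148). The pink neighbours are clear of the fingers.

```bash
python3 -m jog '[1,-0.001,0,0.04,0,0,0, 1,0,0,0.04,0,0,0, 1,0,0,0.022,0,0,0, 1,0,0,0,0,0,0, 0.3,0,0,0,0,0,0, 0.3,0,0,0,0,0,0, 0.3,0,0,0,0,0,0, 0.3,0,0,0,0,0,0, 0.3,0,0,0,0,0,0]' 40
```

```text
t: 19.45
tool_pos: [0.4333, -0.0115, 0.0169]
tool_rot: [3.141, 0.0, 0.006]
contact_force: [-0.2, -0.7, 5.8]
opening: 0.0491
```

```bash
python3 -m jog '[0.3,0,0,-0.02,0,0,0, 0.3,0,0,-0.05,0,0,0, 0.3,0,0,-0.05,0,0,0, 0.3,0.041,-0.0259,0,0,0,0, 0.3,0.041,-0.0259,0,0,0,0, 0.3,0.041,-0.0259,0,0,0,0, 0.3,0.041,-0.0259,0,0,0,0, 0.3,0.041,-0.0259,0,0,0,0, 0.3,0,0,0,0,0,0, 0.3,0,0,0.06,0,0,0]'; python3 -m jog '[0.3,0,0,0,0,0,0, 0.3,0,0,0,0,0,0]'
```

```text
t: 20.7
tool_pos: [0.6414, 0.1187, 0.0807]
tool_rot: [-3.141, -0.001, -0.02]
contact_force: [0.6, 0.3, -1.0]
opening: 0.0491
t: 20.95
tool_pos: [0.6364, 0.118, 0.076]
tool_rot: [3.142, -0.0, 0.001]
contact_force: [0.0, 0.5, -0.7]
opening: 0.049
```

```bash
python3 -m jog '[0.3,0.001,0,0.02,0,0,0, 0.3,0,0,0.02,0,0,0, 0.3,0,0,0.008,0,0,0, 0.3,0,0,0.002,0,0,0, 0.3,0,0,0.001,0,0,0, 0.3,0,0,0,0,0,0]'
```

```text
t: 21.7
tool_pos: [0.6371, 0.1183, 0.025]
tool_rot: [3.141, 0.001, -0.002]
contact_force: [-5.2, -1.3, 7.3]
opening: 0.0493
```

Expected .0249, and it is seated. Releasing, rising, and backing off toward the base so the top camera sees the row.

```bash
python3 -m jog '[0.6,0,0,0,0,0,0, 1,0,0,0,0,0,0, 1,0,0,0,0,0,0, 1,0,0,-0.03,0,0,0, 1,0,0,-0.06,0,0,0, 1,0,0,-0.06,0,0,0, 1,0,0,-0.05,0,0,0, 1,-0.05,0,0,0,0,0, 1,-0.05,0,0,0,0,0, 1,-0.05,0,0,0,0,0]'; python3 -m jog '[1,-0.05,0,0,0,0,0, 1,-0.04,0,0,0,0,0, 1,0,0,0,0,0,0, 1,0,0,0,0,0,0]';  python3 - <<'E'
from h import *
p=ctrl.get_image("top");im=p["image"]
cv2.imwrite("pics/t6.png",cv2.resize(im[140:310,180:520],None,fx=2.3,fy=2.3,interpolation=cv2.INTER_CUBIC))
g=cv2.medianBlur(im,3)
for n,H,X,Y in[("rasp",.135,.6412,-.1826),("apr",.11,.64,-.0825),("choc",.085,.639,.0182),("pist",.06,.6375,.118)]:
    e=w2px(p,[X,Y,H-.002]);u,v=e.round().astype(int);r=24
    G=cv2.resize(cv2.cvtColor(g[v-r:v+r,u-r:u+r],cv2.COLOR_BGR2GRAY),None,fx=4,fy=4,interpolation=cv2.INTER_CUBIC)
    cs=cv2.HoughCircles(G,cv2.HOUGH_GRADIENT,1.5,300,param1=80,param2=12,minRadius=55,maxRadius=72)
    if cs is not None:
        x,y,rr=cs[0][0]/4;w=px2w(p,u-r+x,v-r+y,H-.002);print(n,rr.round(1),"err mm",((w[:2]-[X,Y])*1000).round(1),"expected crop px",((e-[180,140])*2.3).round())
print([ (round(b["p"],2),np.round(b["box"],1)) for b in ctrl.boxes_of("cup",p)])
p=ctrl.get_image("scene");cv2.imwrite("pics/s6.png",cv2.resize(p["image"][120:370,110:390],None,fx=2.3,fy=2.3,interpolation=cv2.INTER_CUBIC))
E
```

```text
t: 22.95
tool_pos: [0.486, 0.1182, 0.2238]
tool_rot: [-3.141, -0.0, -0.0]
contact_force: [0.5, 0.6, 0.7]
opening: 0.0857
t: 23.45
tool_pos: [0.3979, 0.1183, 0.2241]
tool_rot: [-3.141, -0.0, -0.002]
contact_force: [0.5, 0.3, -0.4]
opening: 0.0854
rasp 15.1 err mm [-0.5  1.2] expected crop px [557.  36.]
apr 15.2 err mm [0.8 0.1] expected crop px [409.  49.]
choc 16.5 err mm [-19.   -2.6] expected crop px [268.  61.]
pist 14.0 err mm [-1.6  0.2] expected crop px [136.  72.]
[(0.79, array([475.1, 287.8,  37.9,  35. ])), (0.41, array([240.7, 176.4,  29.2,  33. ]))]
```

View pics/t6.png

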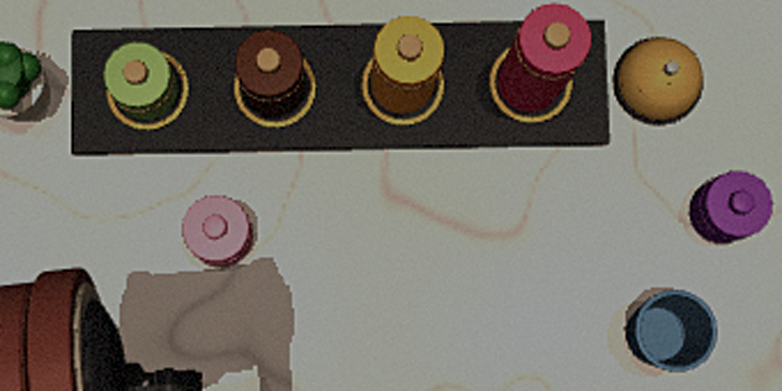

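View pics/s6.png

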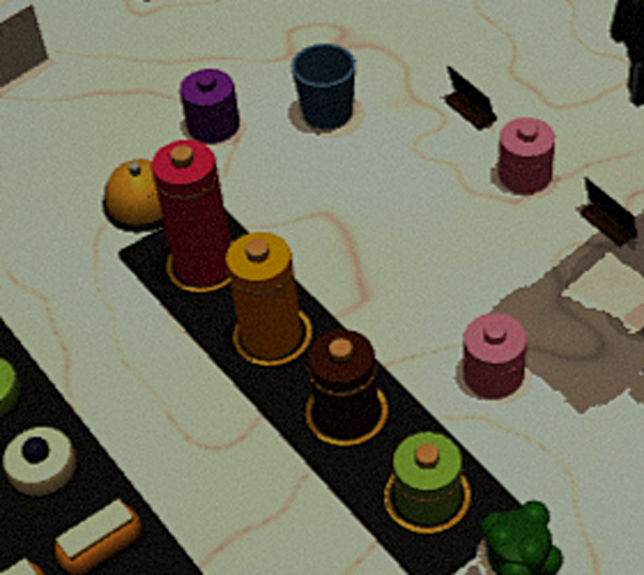

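All four stand in order on their rings. The knobs in the crop at (136,72), (268,60), (409,46) and (558,35) match the expected pixels within 3 crop px, about 2 mm. The chocolate Hough reading of -19 mm is a false circle on the dark board, since its knob is only 1 px off. The cup hasn't moved.

```bash
python3 -c "
from station import ctrl
print(ctrl.finish_job())"
```

```text
the job is handed in; nothing more can be done
None
```

The four canisters are standing on the slate in order of height: raspberry on mark_4 next to the bell, then apricot on mark_3, chocolate on mark_2 and pistachio on mark_1. I gripped each near the top, lowered it until it touched the board, and then released it. The job is handed in and took about 24 s on the robot's clock. No verdict was reported.

- **Position:** in the last top view, raspberry, apricot and pistachio measured within about 2 mm of their ring centres.
- **Chocolate:** the automatic circle fit reported a 19 mm error. I judged that a false circle on the dark board, because its knob was within 1 pixel of where it should be and the scene view shows it inside its ring. I did not measure it a second way.
- **Upright and clear:** all four look upright in the scene view, and the gripper was open and well away from them.
- **Cup:** it was detected within about 1 pixel (roughly 2 mm) of its starting place, upright.

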